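# Tip the spotting tile up against the backrest to drain

### The arm

A 7-joint arm with a two-finger parallel gripper is mounted at the origin on a cart in front of the work surface, level with it; the furniture and walls round the work are solid. World frame = base frame: x ahead of the robot, y to its left, z up, the work surface at z = 0. Lengths are in m, angles in rad, forces in N, time in s.
With the tool pointing down it reaches from about 0.4 to 0.875 m from the base axis. Payload 6.5 kg.
Tool frame: the origin (TCP) lies midway between the tips of the shut fingers; the grasp point (between the pads) lies 19 mm behind it (r.grasp_offset is the distance from the TCP to the grasp point, in m); z points along the fingers, y is the line along which they close (so a half turn about z gives the same grasp; the last joint's range is limited). The gripper opens to 85 mm and grips with 20 to 120 N. Pads are 22 mm wide; open, the fingers measure 114 mm over their backs; the gripper's body (76 mm by 85 mm) begins 54 mm behind the grasp point. The pads swing forward as they close: fully open they stand 13 mm farther back than shut.
Start: joints at [1.25, 0.536, -0.004, 1.538, 0.003, 1.067, -0.071], TCP at [0.164, -0.629, 0.231] pointing down, gripper open.
Joint ranges: [-2.7, 2.7], [-0.37, 2.16], [-1.27, 1.26], [0.24, 2.4], [-1.31, 4.45], [0.19, 1.91], [-2.76, 2.76]. Speed limits (rad/s): [2.39, 2.39, 3.14, 3.14, 3.14, 3.14, 3.14].

### API

Orientations are given as a rotation vector (axis times angle).
In Python, from bench import r, cams, job gives the robot as it stands. The module is installed in compiled form; this text tells all that it offers.
- The arm moves only by the shell command python3 -m pendant 'ROWS' [FORCE]. ROWS is JSON, a list of rows, each an object with "twist": the turn, a rotation vector about the tool's x, y, z in degrees, a list of three; "slide": the shift along the tool's x, y, z in mm, a list of three; "gripper": the finger opening in mm, from 0 to 85.4. In form: [{"twist": [rx, ry, rz], "slide": [tx, ty, tz], "gripper": gripper}, ...]. A call has 1 to 12 rows; each row shifts and turns the commanded pose from where the row before left it, along the tool's axes as they then stand; what a row does not reach is not made up. A row lasts 1/12 s, in which the tool goes at most 41.7 mm and 7.16 degrees, less where a joint would pass 70% of its speed; a pose out of reach is approached as far as the arm can. A call with a gripper value outside its range is refused whole. The fingers move at their own pace and stop on an object; FORCE is the grip in N (left out, the last holds). Time passes only in rows, so rows that do not move let the fingers close. It gives the time, the measured TCP pose, the force, the opening and the grip force at its end, in the units of the state.
- r.read_state(): the state, without advancing time (a new reading comes with each control period).
- cams.grab_frame(name): name is "scene" or "top" or "wrist"; returns a dict with "img" (480x640x3 uint8, blue, green, red), "intrinsics" (3x3 intrinsics, pixels), "R" (3x3) and "t" (3): a world point X has camera coordinates R X + t; the wrist camera has in their place "mount" (4x4, takes a point from camera to tool coordinates, whose origin is the TCP and whose axes are the flange's). Camera axes: x right, y down, z forward; pixel columns grow to the right and rows downward; lengths in m; the calibration is good to about 2 mm. The wrist camera is an equidistant fisheye: a pixel r from the principal point sees the ray r / f radians off the axis. A picture is of the moment at which its call begins: read the wrist's pose just before it. There is no depth.
- job.finish_job(): hands the job in; it is judged then, once.
The state is a dict: "t": time; "qpos": joint angles; "qvel": joint speeds; "joint_torque": joint torques, N m; "tcp_pos": TCP position; "eef_rot": TCP orientation; "contact_force": force on the tool from outside, world axes, zero at the start; "ft_torque": the same for the moment, N m; "gripper_width": finger opening in m; "finger_force": force on a finger pad.
Only numpy, scipy, OpenCV 4.12 (cv2) and the standard library are available. Lean on these libraries where they do the work, as an engineer would, in place of code of your own. Each camera call takes 0.05 s, during which the arm holds its last target. There are 200 camera calls.

### The job

Two ceramic tiles lie sloping on the draining stand, each with its far edge at the foot of the backrest and its near edge propped up by a rod. Tip the white spotting tile with the round wells up about its far edge until it stands on that edge in its own place, leaning with its wells against the backrest so that they drain. Leave the plain blue tile lying as it is.

Things in the scene. Friction and masses are not known exactly. Their poses are not given: they have to be found in the camera images.
- white_tile_centre (a point): Centre of the loose white ceramic tile with 12 round wells: 100 x 90 x 9 mm, 0.2 kg, in the left or right place of the stand. x: along the 100 mm from the raised near edge to the low far edge; y: along its width; z: out of the face with the wells. At the start z is 22 degrees from vertical (near edge 45 mm above the worktop); leaning on the backrest, 100 degrees.
- blue_tile_centre (a point): Centre of the loose plain blue ceramic tile, of the same size, axes and slope, in the other place of the stand. It stays as it is.
- stand: Fixed draining stand, 270 mm wide. Origin at worktop level, x from front to back, y along its width, z up. Grey base, top 8 mm above the worktop, x -35 to 69 mm. The two places are centred at y = 63 and -63 mm. A fixed 8 mm rod along y at x = -8, z = 26 mm props the tiles; some 40 mm of each tile overhang it freely to the front, near edges at x = -46 mm.
- backrest_foot (a point): Middle of the foot of the stand's aluminium backrest, on the base (8 mm above the worktop, x = 50 mm in the stand's frame). Its front face runs across the stand and leans back, away from the tiles, by 10 degrees; it is 85 mm high. The far edges of both tiles lie at its foot. Axes as the stand's.
Mind the look-alikes: they are no part of the job. Leave any green or pink look-alike of the part that bears white_tile_centre alone.

How it is judged:
By the outcome, as a careful person would: the job done as asked, in the order asked, and still so for the second after the job is handed in, with the robot touching nothing.
It also fails if it takes over 43 s, if anything falls off the work surface, if the arm or the gripper's body presses on something with over 40 N, if the wrist force passes 120 N, or if a joint passes its speed limit or range.

## Working session

There is one attempt and no reset: what is moved stays moved. The work goes in short steps, Python scripts to look and compute and a shell command to move; the robot and the scene stay as the last step left them, time stands still between calls to the robot, and variables do not carry over. Pictures are saved under pics/ and viewed, at most 10 in all, crops included, and the job is handed in when it is done.

```bash
mkdir -p pics; python3 - <<'E'
from bench import r,cams
import cv2,numpy as np
s=r.read_state();print({k:np.round(v,3).tolist() for k,v in s.items()},r.grasp_offset)
a=[]
for n in("scene","top"):
    f=cams.grab_frame(n);cv2.imwrite(f"pics/{n}0.png",f["img"]);print(n,f["intrinsics"].tolist(),f["R"].tolist(),f["t"].tolist())
E
```

```text
{'t': 0.0, 'qpos': [1.25, 0.537, -0.004, 1.539, 0.003, 1.067, -0.071], 'qvel': [0.001, 0.0, 0.001, 0.0, -0.001, -0.001, -0.001], 'joint_torque': [0.0, -58.342, 1.048, -25.911, 0.012, 0.009, 0.0], 'tcp_pos': [0.164, -0.628, 0.23], 'eef_rot': [-3.114, -0.399, 0.001], 'contact_force': [0.861, 0.238, -0.687], 'ft_torque': [0.029, 0.004, 0.011], 'finger_force': 0.0, 'gripper_width': 0.085} 0.0187
scene [[505.0691599427936, 0.0, 321.5478630136711], [0.0, 505.0691599427936, 237.95904325595242], [0.0, 0.0, 1.0]] [[-0.5069071760326299, -0.8618118660131073, -0.018039470214795076], [-0.531946202189212, 0.329214585287969, -0.7801608775183132], [0.6782907583500594, -0.38587311960368087, -0.6253187848643482]] [0.5005872173040953, 0.17943349359904448, 0.6727543685422396]
top [[492.2423411502352, 0.0, 317.01479493005525], [0.0, 492.2423411502352, 229.05013284728219], [0.0, 0.0, 1.0]] [[-0.027739509389974815, -0.9995180799998834, -0.013932959920641443], [-0.9947408905005479, 0.028976350785156486, -0.09823915645684485], [0.09859553937668972, 0.011134578955769464, -0.9950652947251742]] [0.3457164827780557, 0.46197757616819546, 0.8528605414228834]
```

View pics/scene0.png

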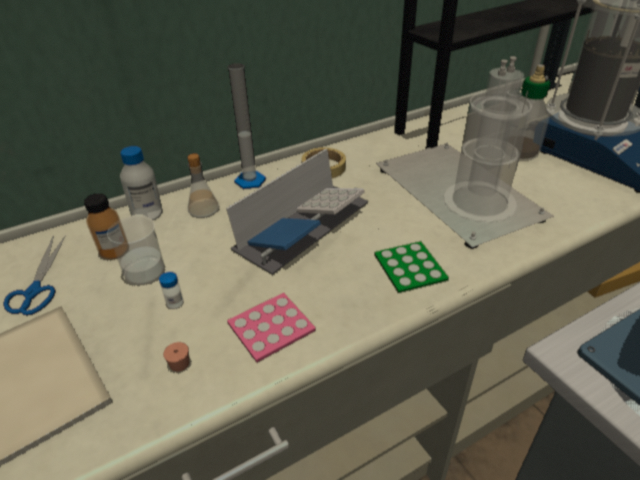

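View pics/top0.png

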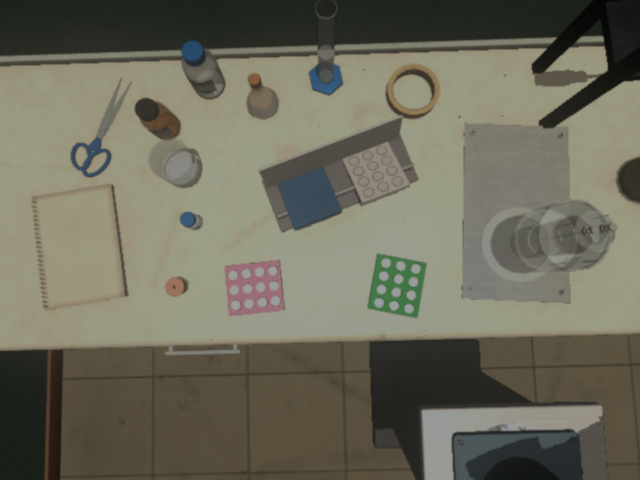

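The white spotting tile is in the right place of the stand (top about (378,172), scene about (332,200)). The blue tile is to its left (top (308,197)). The pink and green ones on the bench are the look-alikes. I'll zoom in on both views to get the corners.

```bash
python3 - <<'E'
import cv2
t=cv2.imread("pics/top0.png")[105:235,250:430];s=cv2.imread("pics/scene0.png")[140:270,225:380]
cv2.imwrite("pics/tc.png",cv2.resize(t,None,fx=4.4,fy=4.4,interpolation=cv2.INTER_CUBIC))
cv2.imwrite("pics/sc.png",cv2.resize(s,None,fx=4.4,fy=4.4,interpolation=cv2.INTER_CUBIC))
E
```

```text
(no output)
```

View pics/tc.png

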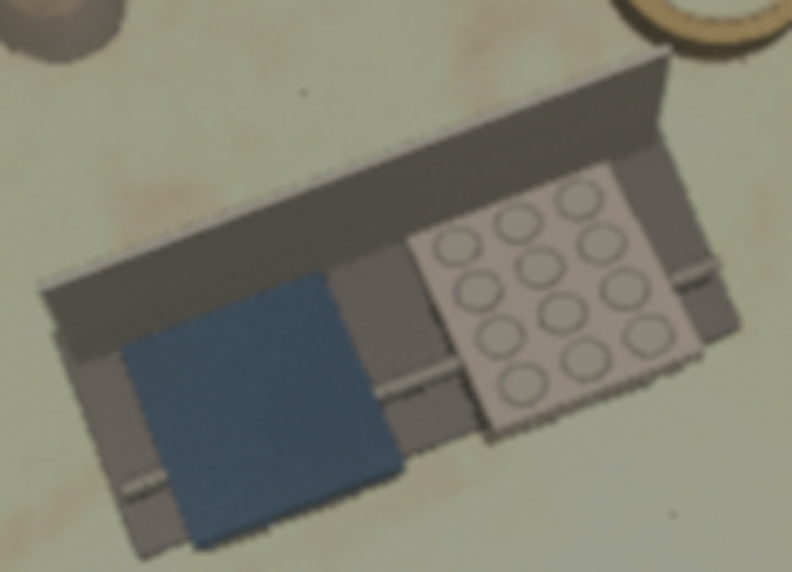

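View pics/sc.png

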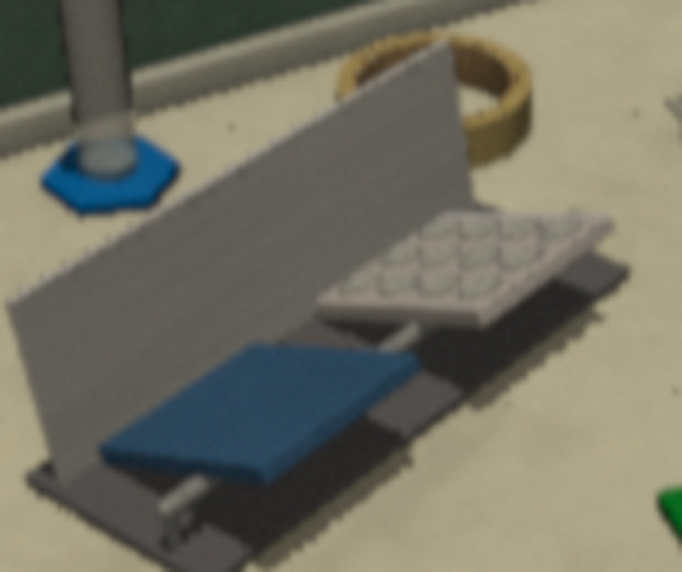

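Corners in the top crop: white tile (490,428), (702,348), (610,163), (408,238), blue tile (195,540), (403,465), (323,272), (123,345), and base front corners (142,558), (740,327).

```bash
cat > h.py <<'E'
from bench import r,cams
import numpy as np,cv2
from scipy.spatial.transform import Rotation as Ro
def ray(f,uv,z):
    K,R,t=map(np.array,(f["intrinsics"],f["R"],f["t"]))
    d=R.T@np.linalg.inv(K)@np.array([*uv,1.]);c=-R.T@t
    return c+d*(z-c[2])/d[2]
def proj(f,X):
    K,R,t=map(np.array,(f["intrinsics"],f["R"],f["t"]))
    p=K@(R@np.array(X)+t);return p[:2]/p[2]
def st():
    s=r.read_state();M=Ro.from_rotvec(s["eef_rot"]).as_matrix()
    print("t",round(s["t"],2),"q",np.round(s["qpos"],3).tolist(),"tcp",np.round(s["tcp_pos"],4).tolist(),"x",np.round(M[:,0],3),"y",np.round(M[:,1],3),"z",np.round(M[:,2],3),"F",np.round(s["contact_force"],1),"w",round(s["gripper_width"],4),"ff",round(s["finger_force"],1))
    return s,M
E
python3 - <<'E'
from h import *
f=cams.grab_frame("top");g=cams.grab_frame("scene")
T=lambda p:((p[0]+.5)/4.4-.5+250,(p[1]+.5)/4.4-.5+105)
def tile(n,c):
    P=np.array([ray(f,T(p),z) for p,z in zip(c,(.0538,.0538,.0163,.0163))])
    print(n,P.round(4).tolist(),[round(float(np.linalg.norm(P[i]-P[(i+1)%4]))*1e3,1) for i in range(4)])
    for p in P:
        u=proj(g,p);print(((u-[225,140]+.5)*4.4-.5).round())
    yy=(P[0]-P[1]+P[3]-P[2])[:2];xx=(P[2]+P[3]-P[0]-P[1])[:2]
    print("yaw",np.degrees(np.arctan2(-yy[0],yy[1])),np.degrees(np.arctan2(xx[1],xx[0])),"c",P.mean(0))
tile("W",[(490,428),(702,348),(610,163),(408,238)])
tile("B",[(195,540),(403,465),(323,272),(123,345)])
a,b=ray(f,T((142,558)),.008),ray(f,T((740,327)),.008);print("base",a,b,np.linalg.norm(a-b),np.degrees(np.arctan2(-(a-b)[0],(a-b)[1])))
E
```

```text
W [[0.5138, 0.2547, 0.0538], [0.5432, 0.17, 0.0538], [0.6294, 0.1978, 0.0163], [0.6002, 0.2827, 0.0163]] [89.6, 98.0, 89.8, 98.2]
[476. 303.]
[610. 207.]
[450. 207.]
[316. 295.]
yaw 19.036892199990373 17.93591410253726 c [0.57165144 0.22627976 0.03505   ]
B [[0.4729, 0.3719, 0.0538], [0.5002, 0.2894, 0.0538], [0.5869, 0.3184, 0.0163], [0.5588, 0.402, 0.0163]] [86.9, 98.9, 88.2, 98.4]
[262. 455.]
[418. 347.]
[257. 336.]
[102. 437.]
yaw 18.450227780202347 18.9116087515975 c [0.52969154 0.34541617 0.03505   ]
base [0.47082756 0.3966592  0.008     ] [0.56016702 0.14551395 0.008     ] 0.2665623308106585 19.58190902846435
```

```bash
python3 - <<'E'
from h import *
g=cams.grab_frame("scene");f=cams.grab_frame("top")
for n,p in dict(leg1=(437,147),leg2=(402,132),balL=(545,130),balfront=(640,185),ringbase=(480,200)).items(): print(n,ray(g,p,0).round(3))
for n,p in dict(plate=(463,125),ring=(517,245),leg1=(548,124),leg2=(538,70)).items(): print(n,ray(f,p,0).round(3))
b=ray(f,(517,245),0)
for z in(.15,.2,.25,.3): print(z,proj(g,[b[0],b[1],z]).round(),proj(f,[b[0],b[1],z]).round())
E
python3 -m pendant '[{"twist":[0,0,0],"slide":[0,0,-40],"gripper":85},{"twist":[0,0,0],"slide":[0,0,-40],"gripper":85},{"twist":[0,0,0],"slide":[0,0,-40],"gripper":85},{"twist":[0,0,0],"slide":[0,0,-40],"gripper":85}]' 40
python3 -c "from h import *;st()"
```

```text
leg1 [ 0.66  -0.116  0.   ]
leg2 [ 0.763 -0.094  0.   ]
balL [ 0.586 -0.391  0.   ]
balfront [ 0.318 -0.358  0.   ]
ringbase [ 0.45  -0.046  0.   ]
plate [0.661 0.055 0.   ]
ring [ 0.434 -0.03   0.   ]
leg1 [ 0.658 -0.103  0.   ]
leg2 [ 0.763 -0.092  0.   ]
0.15 [495. 136.] [556. 238.]
0.2 [501. 109.] [572. 236.]
0.25 [507.  80.] [591. 232.]
0.3 [514.  49.] [614. 229.]
t: 0.63
tcp_pos: [0.1637, -0.6286, 0.3932]
eef_rot: [-3.116, -0.399, 0.0]
contact_force: [0.3, -0.4, 0.6]
gripper_width: 0.0852
finger_force: 0.0
t 0.63 q [1.243, 0.427, 0.006, 1.322, -0.002, 1.393, -0.067] tcp [0.1637, -0.6286, 0.3932] x [ 0.968  0.252 -0.   ] y [ 0.252 -0.968 -0.   ] z [-0.  0. -1.] F [ 0.3 -0.4  0.6] w 0.0852 ff 0.0
```

```bash

python3 -m pendant '[{"twist":[0,0,0],"slide":[0,-40,-10],"gripper":85},{"twist":[0,0,0],"slide":[0,-40,-10],"gripper":85},{"twist":[0,0,0],"slide":[0,-40,-10],"gripper":85},{"twist":[0,0,0],"slide":[0,-40,0],"gripper":85},{"twist":[0,0,0],"slide":[0,-40,0],"gripper":85},{"twist":[0,0,0],"slide":[0,-40,0],"gripper":85},{"twist":[0,0,0],"slide":[0,0,0],"gripper":85}]'
python3 -c "from h import *;st()"
```

```text
t: 1.22
tcp_pos: [0.1013, -0.3907, 0.4213]
eef_rot: [-3.114, -0.399, 0.001]
contact_force: [-0.9, 0.0, 0.1]
gripper_width: 0.0851
finger_force: 0.0
t 1.22 q [1.238, -0.066, -0.031, 1.851, -0.002, 1.358, -0.108] tcp [0.1013, -0.3907, 0.4213] x [ 0.968  0.252 -0.   ] y [ 0.252 -0.968 -0.002] z [-0.001  0.002 -1.   ] F [-0.9  0.   0.1] w 0.0851 ff 0.0
```

```bash

R='{"twist":[0,0,-5.7],"slide":[40,0,0],"gripper":85}' ; unset R
python3 -m pendant '[{"twist":[0,0,-5.7],"slide":[40,0,0],"gripper":85},{"twist":[0,0,-5.7],"slide":[40,0,0],"gripper":85},{"twist":[0,0,-5.7],"slide":[40,0,0],"gripper":85},{"twist":[0,0,-5.7],"slide":[40,0,0],"gripper":85},{"twist":[0,0,-5.7],"slide":[40,0,0],"gripper":85},{"twist":[0,0,-5.7],"slide":[40,0,0],"gripper":85},{"twist":[0,0,-5.7],"slide":[40,0,0],"gripper":85},{"twist":[0,0,-5.7],"slide":[40,0,0],"gripper":85}]'
python3 -c "from h import *;st()"
python3 -m pendant '[{"twist":[0,0,-5.7],"slide":[40,0,0],"gripper":85},{"twist":[0,0,-5.7],"slide":[40,0,0],"gripper":85},{"twist":[0,0,-5.7],"slide":[40,0,0],"gripper":85},{"twist":[0,0,-5.7],"slide":[40,0,0],"gripper":85},{"twist":[0,0,-5.7],"slide":[40,0,0],"gripper":85},{"twist":[0,0,-5.7],"slide":[40,0,0],"gripper":85},{"twist":[0,0,-5.7],"slide":[40,0,0],"gripper":85},{"twist":[0,0,-5.7],"slide":[40,0,0],"gripper":85},{"twist":[0,0,0],"slide":[0,0,0],"gripper":85}]'
python3 -c "from h import *;st()"
```

```text
t: 1.88
tcp_pos: [0.3614, -0.2185, 0.4213]
eef_rot: [2.714, 1.582, 0.001]
contact_force: [1.7, 0.3, 0.4]
gripper_width: 0.0848
finger_force: 0.0
t 1.88 q [0.861, -0.012, -0.414, 1.799, -0.005, 1.353, -0.067] tcp [0.3614, -0.2185, 0.4213] x [0.493 0.87  0.   ] y [ 0.87  -0.493  0.   ] z [ 0. -0. -1.] F [1.7 0.3 0.4] w 0.0848 ff 0.0
t: 2.63
tcp_pos: [0.4115, 0.0955, 0.422]
eef_rot: [-1.874, -2.521, -0.004]
contact_force: [0.3, 0.2, -0.8]
gripper_width: 0.085
finger_force: 0.0
t 2.63 q [0.481, 0.005, -0.8, 1.783, 0.002, 1.354, -0.027] tcp [0.4115, 0.0955, 0.422] x [-0.288  0.958  0.002] y [0.958 0.288 0.002] z [ 0.001  0.003 -1.   ] F [ 0.3  0.2 -0.8] w 0.085 ff 0.0
```

```bash
cat > kin.py <<'E'
import numpy as np
from scipy.optimize import least_squares
from scipy.spatial.transform import Rotation as Ro
LO=np.array([-2.7,-.37,-1.27,.24,-1.31,.19,-2.76]);HI=np.array([2.7,2.16,1.26,2.4,4.45,1.91,2.76])
D=[([1.25,.537,-.004,1.539,.003,1.067,-.071],[.164,-.6285,.2305],[-3.114,-.399,.001]),
([1.243,.427,.006,1.322,-.002,1.393,-.067],[.1637,-.6286,.3932],[-3.116,-.399,0]),
([1.238,-.066,-.031,1.851,-.002,1.358,-.108],[.1013,-.3907,.4213],[-3.114,-.399,.001]),
([.861,-.012,-.414,1.799,-.005,1.353,-.067],[.3614,-.2185,.4213],[2.714,1.582,.001]),
([.481,.005,-.8,1.783,.002,1.354,-.027],[.4115,.0955,.422],[-1.874,-2.521,-.004])]
def fk(p,q,s):
    h,d,L1,e1,L2,e2,e3,L3,ex,dy2,dy3=p
    T=np.eye(3);x=np.zeros(3)
    y=lambda a:Ro.from_rotvec([0,a,0]).as_matrix();z=lambda a:Ro.from_rotvec([0,0,a]).as_matrix()
    for R,v in[(z(s[0]*q[0]),[0,0,h]),(y(q[1]),[ex,d,0]),(z(s[1]*q[2]),[0,0,0]),(y(q[3]),[e1,dy2,L1]),(z(s[2]*q[4]),[e2,dy3,0]),(y(q[5]),[0,0,L2]),(z(s[3]*q[6]),[e3,0,L3])]:
        # translate in the frame before the rotation
        x=x+T@np.array(v);T=T@R
    # L3/e3 applied before last z rotation
    return x,T
E
python3 - <<'E'
from kin import *
import itertools
best=[]
for s in itertools.product((-1,1),repeat=4):
    M=[Ro.from_rotvec(e).as_matrix() for _,_,e in D]
    C=[fk(np.zeros(11),q,s)[1] for q,_,_ in D]
    # constant tool yaw offset
    E=[c.T@m for c,m in zip(C,M)]
    mean=Ro.from_matrix(E).mean();oe=max((mean.inv()*Ro.from_matrix(E)).magnitude())
    f=lambda p:np.concatenate([fk(p,q,s)[0]-x for q,x,_ in D]+[1e-3*(p-[.3,0,.35,0,.35,0,0,.3,0,0,0])])
    o=least_squares(f,[.3,0,.35,0,.35,0,0,.3,0,0,0]);best.append((oe,np.abs(o.fun[:15]).max(),s,mean.as_rotvec().round(3),o.x.round(3)))
for b in sorted(best,key=lambda b:b[0]+b[1])[:4]:print(b)
E
```

```text
(np.float64(0.0009206990733061598), np.float64(0.0004865367663347553), (-1, -1, -1, -1), array([-0.   ,  0.   ,  1.571]), array([ 0.249, -0.024,  0.505, -0.001,  0.447,  0.001, -0.   ,  0.237,
       -0.   , -0.011, -0.011]))
(np.float64(0.008474667013246227), np.float64(0.000287941075190673), (-1, -1, 1, -1), array([-1.000e-03,  2.000e-03,  1.571e+00]), array([ 0.065, -0.023,  0.506, -0.001,  0.447,  0.001, -0.   ,  0.052,
       -0.001, -0.011, -0.011]))
(np.float64(0.08206970481450294), np.float64(0.0004865367663347553), (-1, -1, -1, 1), array([-0.   ,  0.   ,  1.707]), array([ 0.249, -0.024,  0.505, -0.001,  0.447,  0.001, -0.   ,  0.237,
       -0.   , -0.011, -0.011]))
(np.float64(0.08312159800928277), np.float64(0.000287941075190673), (-1, -1, 1, 1), array([-1.000e-03,  2.000e-03,  1.707e+00]), array([ 0.065, -0.023,  0.506, -0.001,  0.447,  0.001, -0.   ,  0.052,
       -0.001, -0.011, -0.011]))
```

```bash

python3 -m pendant '[{"twist":[-7,0,0],"slide":[0,0,0],"gripper":85},{"twist":[-7,0,0],"slide":[0,0,0],"gripper":85},{"twist":[-7,0,0],"slide":[0,0,0],"gripper":85},{"twist":[-7,0,0],"slide":[0,0,0],"gripper":85},{"twist":[0,0,0],"slide":[0,0,0],"gripper":85}]'
cat > fit.py <<'E'
from kin import *
from h import st
s,M=st()
D.append((s["qpos"],s["tcp_pos"],s["eef_rot"]))
S=(-1,)*4;p0=np.array([.3,-.024,.35,0,.35,0,0,.3,0,-.011,-.011])
f=lambda p:np.concatenate([fk(p,q,S)[0]-x for q,x,_ in D]+[1e-4*(p-p0)])
o=least_squares(f,p0);print(np.abs(o.fun[:18]).max(),o.x.round(4).tolist());np.save("p.npy",o.x)
E
python3 fit.py
```

```text
t: 3.05
tcp_pos: [0.4098, 0.0843, 0.4154]
eef_rot: [1.696, 2.229, 0.552]
contact_force: [-1.4, -0.4, -0.7]
gripper_width: 0.0849
finger_force: 0.0
t 3.05 q [0.481, -0.37, -0.559, 2.143, -0.37, 0.862, 0.353] tcp [0.4098, 0.0843, 0.4154] x [-0.268  0.963  0.004] y [0.854 0.235 0.464] z [ 0.446  0.128 -0.886] F [-1.4 -0.4 -0.7] w 0.0849 ff 0.0
0.0005288829697560893 [0.3485, -0.0238, 0.5052, -0.0005, 0.4464, 0.0007, -0.0001, 0.3357, 0.0001, -0.0105, -0.0104]
```

```bash
cat > plan.py <<'E'
from kin import *
p=np.load("p.npy");S=(-1,)*4;C0=Ro.from_rotvec([0,0,np.pi/2]).as_matrix()
yaw=np.radians(18.7);ex=np.array([np.cos(yaw),np.sin(yaw),0]);ey=np.array([-np.sin(yaw),np.cos(yaw),0]);ez=np.array([0,0,1.])
FT=np.array([.6148,.2402,.0163]) # far top edge mid, measured
def tilepose(a,dx=0,dz=0,FTm=FT):
    """a: tile normal from vertical, deg; returns underside-far-edge point and X,Z axes"""
    b=np.radians(22);Z0=np.sin(b)*ex+np.cos(b)*ez
    Pu=FTm-.009*Z0+dx*ex+dz*ez
    a=np.radians(a);return Pu,np.cos(a)*ex-np.sin(a)*ez,np.sin(a)*ex+np.cos(a)*ez
def tool(a,phi,w,dep,flip,dx=0,dz=0):
    """phi: tool z turned in tile plane from X towards +ey; dep: depth of the TCP past near edge"""
    Pu,X,Z=tilepose(a,dx,dz);ph=np.radians(phi)
    z=np.cos(ph)*X+np.sin(ph)*ey;y=flip*Z;x=np.cross(y,z)
    return Pu+.0045*Z-(.1-dep)*X+w*ey,np.stack([x,y,z],1)
def ik(pos,R,q0):
    def f(q):
        x,T=fk(p,q,S);return np.r_[(x-pos)*10,Ro.from_matrix((T@C0).T@R).as_rotvec()*3,2e-3*(q-q0)]
    o=least_squares(f,np.clip(q0,LO+.02,HI-.02),bounds=(LO,HI),max_nfev=60)
    e=f(o.x);return o.x,np.linalg.norm(e[:3])/10,np.linalg.norm(e[3:6])/3
E
python3 - <<'E'
from plan import *
rng=np.random.default_rng(0)
for flip in(1,-1):
  for phi in range(-75,76,15):
    pos,R=tool(22,phi,0,.012,flip);best=None
    for k in range(14):
        q,a,b=ik(pos,R,rng.uniform(LO,HI))
        if a<1e-3 and b<.02:
            m=np.minimum(q-LO,HI-q).min()
            if best is None or m>best[0]:best=(m,q)
    if best:
        q=best[1];e=[]
        for ang in range(22,101,6):
            q,a,b=ik(*tool(ang,phi,0,.012,flip,-.008*(ang-22)/78,.003),q);e.append((a,b,np.minimum(q-LO,HI-q).min()))
        e=np.array(e);print(flip,phi,round(best[0],2),best[1].round(2),e[:,0].max().round(4),e[:,1].max().round(3),e[:,2].min().round(2),q.round(2),"wrist",(pos-.336*R[:,2]).round(2))
    else:print(flip,phi,"none")
E
```

```text
1 -75 0.57 [-1.47  1.42  0.63  1.62  0.59  1.17 -2.19] 0.0 0.0 0.35 [-1.06  1.26  0.37  1.22  0.68  1.56 -0.67] wrist [0.36 0.5  0.08]
1 -60 0.44 [-1.7   1.48  0.82  1.87  0.52  0.74 -2.18] 0.0 0.0 0.43 [-1.05  1.15  0.43  1.27  0.48  1.4  -0.56] wrist [0.3  0.44 0.11]
1 -45 0.11 [-2.01  1.88  1.15  2.1  -0.8   0.3  -1.04] 0.0 0.0 0.08 [-1.25  1.27  1.02  1.34 -0.25  1.24 -0.04] wrist [0.25 0.37 0.13]
1 -30 0.02 [-0.39  1.22 -0.66  2.22  2.18  1.86 -2.74] 0.0 0.0 0.02 [-0.15  1.13 -0.98  1.31  1.15  1.7  -0.85] wrist [0.23 0.29 0.15]
1 -15 0.03 [-0.14  1.27 -0.72  2.37  2.62  1.85 -2.6 ] 0.0 0.0 0.03 [ 0.04  1.17 -1.18  1.33  1.13  1.63 -0.8 ] wrist [0.22 0.2  0.17]
1 0 none
1 15 0.01 [ 0.79  1.6  -1.02  2.39  3.36  1.01 -1.86] 0.0 0.0 0.0 [ 0.3   1.2  -1.24  1.36  0.8   1.35 -0.56] wrist [0.28 0.03 0.17]
1 30 0.13 [ 1.01  1.63 -1.07  2.27  3.45  0.44 -1.85] 0.0 0.0 0.0 [ 0.41  1.24 -1.22  1.35  0.6   1.25 -0.39] wrist [ 0.33 -0.03  0.15]
1 45 0.0 [-0.39  1.26  0.53  2.16  4.14  1.84  2.76] 0.0375 0.187 0.0 [-0.78  1.42  1.26  1.56  4.45  1.91  0.91] wrist [ 0.4  -0.08  0.13]
1 60 0.
[... 948 characters left out ...]
 0 none
-1 15 0.0 [ 0.69  1.49 -0.93  2.4   3.41  1.07  1.1 ] 0.0 0.0 0.0 [ 0.3   1.2  -1.24  1.36  0.8   1.35  2.58] wrist [0.28 0.03 0.17]
-1 30 0.13 [ 0.87  1.45 -0.92  2.27  3.77  0.58  0.84] 0.0792 0.602 0.0 [ 0.02  0.73 -0.39  2.07  4.45  0.19 -1.44] wrist [ 0.33 -0.03  0.15]
-1 45 0.22 [-0.26  1.18  0.38  2.15  4.21  1.69 -0.31] 0.0375 0.187 0.0 [-0.78  1.42  1.26  1.56  4.45  1.91 -2.23] wrist [ 0.4  -0.08  0.13]
-1 60 0.38 [ 0.79  1.39 -0.79  1.88 -0.93  0.68 -0.74] 0.0 0.0 0.23 [ 0.08  1.08 -0.19  1.33 -0.81  1.36 -2.53] wrist [ 0.48 -0.11  0.11]
-1 75 0.41 [ 0.55  1.34 -0.56  1.66 -0.9   1.12 -0.83] 0.0 0.0 0.34 [ 0.13  1.2  -0.2   1.28 -0.96  1.5  -2.42] wrist [ 0.56 -0.12  0.08]
```

```bash
python3 - <<'E'
from plan import *
from h import st
s,M=st();q=np.array(s["qpos"])
g,R=tool(22,-45,0,.006,-1);print("grip",g.round(4),"R",R.round(3).tolist())
pre=g-.06*R[:,2];A=pre+[0,0,.17]
print("A",A.round(3),"slide in current tool mm",((A-s["tcp_pos"])@M*1e3).round())
rv=Ro.from_matrix(M.T@R).as_rotvec(degrees=True);print("twist",rv.round(1),np.linalg.norm(rv))
for k in range(1,11):
    q,a,b=ik(s["tcp_pos"]+(A-s["tcp_pos"])*k/10,M,q)
print(q.round(2),a,b)
for k in range(1,25):
    q,a,b=ik(A,M@Ro.from_rotvec(rv*k/24,degrees=True).as_matrix(),q)
    if k%4==0:print(k,q.round(2),round(a,4),round(b,3))
print("down slide",((pre-A)@R*1e3).round())
for k in range(1,6):q,a,b=ik(A+(pre-A)*k/5,R,q)
print(q.round(2),a,b)
q,a,b=ik(g,R,q);print(q.round(2),a,b)
E
```

```text
t 3.05 q [0.481, -0.37, -0.559, 2.143, -0.37, 0.862, 0.353] tcp [0.4098, 0.0843, 0.4154] x [-0.268  0.963  0.004] y [0.854 0.235 0.464] z [ 0.446  0.128 -0.886] F [-1.4 -0.4 -0.7] w 0.0849 ff 0.0
grip [0.5306 0.2117 0.0473] R [[-0.394, -0.355, 0.848], [-0.88, -0.12, -0.46], [0.265, -0.927, -0.265]]
A [0.48  0.239 0.233] slide in current tool mm [130.  12. 212.]
twist [  57.4  -54.8 -146.9] 166.97797039853066
[ 0.17  0.24 -0.9   2.19  0.86  0.49 -1.12] 9.542399268950975e-08 4.2451286602472426e-07
4 [ 0.05  0.36 -0.95  2.04  0.88  0.88 -0.76] 0.0 0.0
8 [-0.13  0.48 -0.92  1.94  0.97  1.21 -0.49] 0.0 0.0
12 [-0.31  0.59 -0.87  1.91  1.09  1.46 -0.23] 0.0 0.0
16 [-0.45  0.68 -0.82  1.93  1.23  1.64  0.04] 0.0 0.0
20 [-0.55  0.75 -0.77  2.02  1.38  1.75  0.3 ] 0.0 0.0
24 [-0.63  0.79 -0.72  2.16  1.54  1.81  0.57] 0.0 0.0
down slide [-45. 158.  45.]
[-0.71  1.16 -0.57  2.06  1.68  1.82  0.32] 1.0862096368141383e-08 4.3822295206275206e-08
[-0.64  1.17 -0.5   2.05  1.79  1.75  0.35] 1.9320967161890533e-08 5.2292699329285644e-08
```

```bash

python3 -m pendant '[{"twist":[0,0,0],"slide":[16,1.5,26.5],"gripper":40},{"twist":[0,0,0],"slide":[16,1.5,26.5],"gripper":40},{"twist":[0,0,0],"slide":[16,1.5,26.5],"gripper":40},{"twist":[0,0,0],"slide":[16,1.5,26.5],"gripper":40},{"twist":[0,0,0],"slide":[16,1.5,26.5],"gripper":40},{"twist":[0,0,0],"slide":[16,1.5,26.5],"gripper":40},{"twist":[0,0,0],"slide":[16,1.5,26.5],"gripper":40},{"twist":[0,0,0],"slide":[16,1.5,26.5],"gripper":40},{"twist":[0,0,0],"slide":[0,0,0],"gripper":40}]'
cat > to.py <<'E'
from plan import *
from h import st
import sys
def to(pos,R):
    s,M=st();rv=Ro.from_matrix(M.T@R).as_rotvec(degrees=True)
    d=np.array(pos)-s["tcp_pos"]
    print("twist",rv.round(1),np.linalg.norm(rv).round(1),"slide now-frame",(d@M*1e3).round(1),"slide target-frame",(d@R*1e3).round(1))
E
python3 - <<'E'
from to import *
g,R=tool(22,-45,0,.006,-1);to(g-.06*R[:,2]+[0,0,.17],R)
E
```

```text
t: 3.8
tcp_pos: [0.4664, 0.2008, 0.2735]
eef_rot: [1.697, 2.237, 0.517]
contact_force: [-1.1, 1.0, -0.6]
gripper_width: 0.0402
finger_force: 0.0
t 3.8 q [0.544, 0.138, -1.182, 2.18, 0.579, 0.538, -0.781] tcp [0.4664, 0.2008, 0.2735] x [-0.267  0.964 -0.011] y [0.861 0.243 0.446] z [ 0.433  0.11  -0.895] F [-1.1  1.  -0.6] w 0.0402 ff 0.0
twist [  56.1  -55.7 -146. ] 166.0 slide now-frame [34.  3. 46.] slide target-frame [-49.8  27.9   4.3]
```

```bash

python3 -m pendant '[{"twist":[2.3,-2.3,-6.1],"slide":[0,0,0],"gripper":40},{"twist":[2.3,-2.3,-6.1],"slide":[0,0,0],"gripper":40},{"twist":[2.3,-2.3,-6.1],"slide":[0,0,0],"gripper":40},{"twist":[2.3,-2.3,-6.1],"slide":[0,0,0],"gripper":40},{"twist":[2.3,-2.3,-6.1],"slide":[0,0,0],"gripper":40},{"twist":[2.3,-2.3,-6.1],"slide":[0,0,0],"gripper":40},{"twist":[2.3,-2.3,-6.1],"slide":[0,0,0],"gripper":40},{"twist":[2.3,-2.3,-6.1],"slide":[0,0,0],"gripper":40}]'
python3 - <<'E'
from to import *
g,R=tool(22,-45,0,.006,-1);to(g-.06*R[:,2]+[0,0,.17],R)
E
```

```text
t: 4.47
tcp_pos: [0.4658, 0.1986, 0.2759]
eef_rot: [0.694, 2.568, -0.311]
contact_force: [0.5, 0.6, 0.1]
gripper_width: 0.0402
finger_force: 0.0
t 4.47 q [0.079, 0.419, -1.113, 1.977, 0.942, 1.271, -0.411] tcp [0.4658, 0.1986, 0.2759] x [-0.768  0.419 -0.485] y [ 0.523  0.847 -0.095] z [ 0.371 -0.327 -0.869] F [0.5 0.6 0.1] w 0.0402 ff 0.0
twist [ 37.4 -36.9 -97.2] 110.4 slide now-frame [27.  45.8 29. ] slide target-frame [-52.6  29.7   4.4]
```

Tracking well. Next is the remaining rotation.

```bash

python3 -m pendant '[{"twist":[2.3,-2.3,-6.1],"slide":[0,0,0],"gripper":40},{"twist":[2.3,-2.3,-6.1],"slide":[0,0,0],"gripper":40},{"twist":[2.3,-2.3,-6.1],"slide":[0,0,0],"gripper":40},{"twist":[2.3,-2.3,-6.1],"slide":[0,0,0],"gripper":40},{"twist":[2.3,-2.3,-6.1],"slide":[0,0,0],"gripper":40},{"twist":[2.3,-2.3,-6.1],"slide":[0,0,0],"gripper":40},{"twist":[2.3,-2.3,-6.1],"slide":[0,0,0],"gripper":40},{"twist":[2.3,-2.3,-6.1],"slide":[0,0,0],"gripper":40}]'
python3 -m pendant '[{"twist":[2.3,-2.3,-6.1],"slide":[0,0,0],"gripper":40},{"twist":[2.3,-2.3,-6.1],"slide":[0,0,0],"gripper":40},{"twist":[2.3,-2.3,-6.1],"slide":[0,0,0],"gripper":40},{"twist":[2.3,-2.3,-6.1],"slide":[0,0,0],"gripper":40},{"twist":[2.3,-2.3,-6.1],"slide":[0,0,0],"gripper":40},{"twist":[2.3,-2.3,-6.1],"slide":[0,0,0],"gripper":40},{"twist":[2.3,-2.3,-6.1],"slide":[0,0,0],"gripper":40},{"twist":[2.3,-2.3,-6.1],"slide":[0,0,0],"gripper":40},{"twist":[0,0,0],"slide":[0,0,0],"gripper":40}]' | head -1
python3 - <<'E'
from to import *
g,R=tool(22,-45,0,.006,-1);to(g-.06*R[:,2]+[0,0,.17],R)
E
```

```text
t: 5.13
tcp_pos: [0.4654, 0.1984, 0.2755]
eef_rot: [-0.38, 2.375, -1.023]
contact_force: [0.5, -0.1, -0.2]
gripper_width: 0.0399
finger_force: 0.0
t: 5.88
t 5.88 q [-0.48, 0.698, -0.877, 2.262, 1.526, 1.844, 0.607] tcp [0.4649, 0.1969, 0.2747] x [-0.389 -0.881  0.27 ] y [-0.363 -0.123 -0.924] z [ 0.847 -0.457 -0.272] F [-0.3  0.5  0.5] w 0.0398 ff 0.0
twist [0.4 0.2 0.4] 0.6 slide now-frame [-54.3  27.7   4.5] slide target-frame [-54.2  28.    4.1]
```

```bash

python3 -m pendant '[{"twist":[0,0,0],"slide":[-27,14,2],"gripper":30},{"twist":[0,0,0],"slide":[-27,14,2],"gripper":30},{"twist":[0,0,0],"slide":[-9,32,9],"gripper":30},{"twist":[0,0,0],"slide":[-9,32,9],"gripper":30},{"twist":[0,0,0],"slide":[-9,32,9],"gripper":30},{"twist":[0,0,0],"slide":[-9,32,9],"gripper":30},{"twist":[0,0,0],"slide":[-9,30,9],"gripper":30},{"twist":[0,0,0],"slide":[0,0,0],"gripper":30},{"twist":[0,0,0],"slide":[0,0,0],"gripper":30}]'
python3 - <<'E'
from to import *
from bench import cams
import cv2
g,R=tool(22,-45,0,.006,-1);to(g-.06*R[:,2],R)
f=cams.grab_frame("wrist");cv2.imwrite("pics/w1.png",f["img"]);print(f["intrinsics"],f["mount"])
s=cams.grab_frame("scene")["img"];cv2.imwrite("pics/s1.png",cv2.resize(s[100:300,180:440],None,fx=3,fy=3))
E
```

```text
t: 6.63
tcp_pos: [0.4787, 0.2417, 0.0628]
eef_rot: [-1.369, 1.71, -1.525]
contact_force: [1.0, 0.0, 1.1]
gripper_width: 0.0304
finger_force: 0.0
t 6.63 q [-0.674, 1.178, -0.619, 2.062, 1.699, 1.858, 0.33] tcp [0.4787, 0.2417, 0.0628] x [-0.393 -0.881  0.262] y [-0.361 -0.115 -0.926] z [ 0.846 -0.459 -0.273] F [1.  0.  1.1] w 0.0304 ff 0.0
twist [ 0.5  0.1 -0.1] 0.5 slide now-frame [ 1.9 -0.5  1.9] slide target-frame [ 1.9 -0.5  1.9]
[[371.64829954   0.         320.78217876]
 [  0.         371.64829954 245.88095521]
 [  0.           0.           1.        ]] [[-1.16571185e-03 -9.53777077e-01 -3.00512777e-01  7.76035367e-02]
 [ 9.99999286e-01 -1.03234010e-03 -6.02598969e-04  4.92314520e-04]
 [ 2.64513692e-04 -3.00513265e-01  9.53777599e-01 -1.42872420e-01]
 [ 0.00000000e+00  0.00000000e+00  0.00000000e+00  1.00000000e+00]]
```

View pics/w1.png

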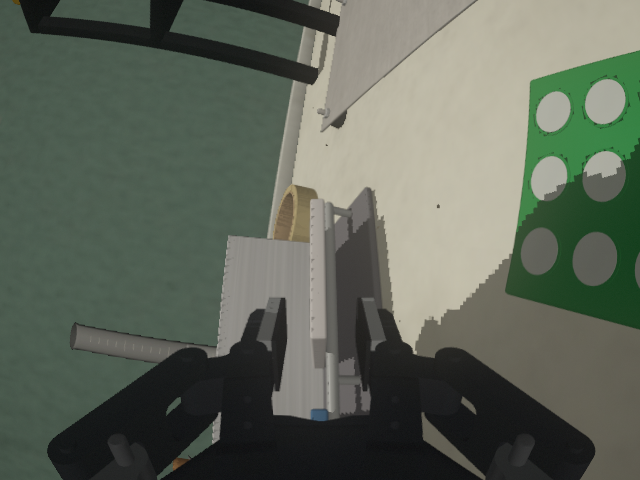

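View pics/s1.png

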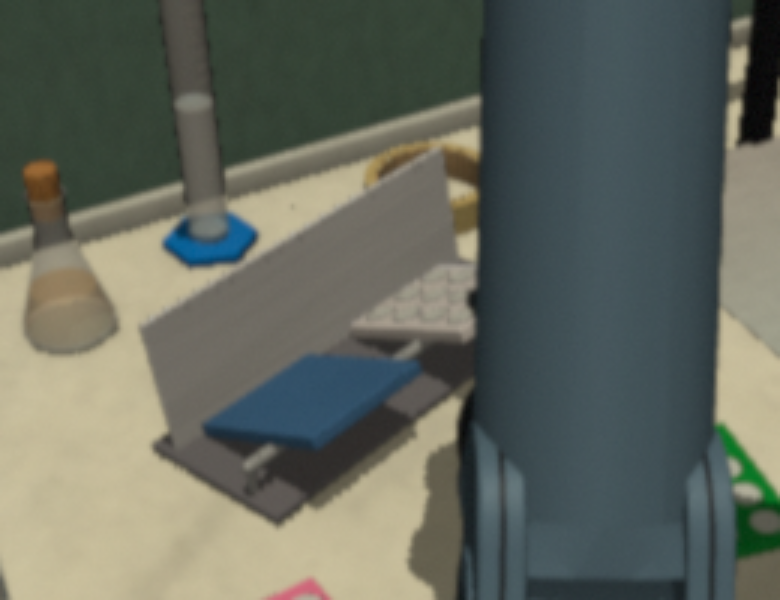

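The wrist view shows the white tile edge-on between the fingers: near-right corner about (318,199), near-left about (320,366), pads' inner faces at columns 285 and 360. The scene view shows both tiles undisturbed. I'll compare those corners with the plan's prediction.

```bash
python3 - <<'E'
from to import *
from bench import cams
s,M=st();f=cams.grab_frame("wrist");K=f["intrinsics"];m=np.array(f["mount"])
def pr(X):
    c=m[:3,:3].T@(M.T@(np.array(X)-s["tcp_pos"])-m[:3,3]);th=np.arctan2(np.hypot(c[0],c[1]),c[2]);return (K[0][2],K[1][2])+K[0][0]*th*c[:2]/np.hypot(c[0],c[1])
Pu,X,Z=tilepose(22)
for w in(-.045,.045):
  for d in(0,.003):
    print(w,"extra",d,"bottom",pr(Pu-(.1+d)*X+w*ey).round(1),"top",pr(Pu-(.1+d)*X+w*ey+.009*Z).round(1))
# image columns/rows of edge end, from brightness
g=f["img"];c=g[150:400:10,290:345].astype(int).mean(2)
import cv2
cv2.imwrite("pics/w2.png",cv2.resize(g[180:400,270:400],None,fx=2.7*1,fy=2.7,interpolation=cv2.INTER_CUBIC))
E
```

```text
t 6.73 q [-0.674, 1.174, -0.62, 2.064, 1.7, 1.858, 0.33] tcp [0.4791, 0.2428, 0.0649] x [-0.392 -0.883  0.259] y [-0.358 -0.113 -0.927] z [ 0.847 -0.456 -0.272] F [-0.5  0.2  0.4] w 0.0301 ff 0.0
-0.045 extra 0 bottom [328.7 193.6] top [314.5 193.7]
-0.045 extra 0.003 bottom [328.8 190.9] top [314.4 191. ]
0.045 extra 0 bottom [331.8 334.7] top [314.8 334.9]
0.045 extra 0.003 bottom [332.  333.4] top [314.7 333.6]
```

View pics/w2.png

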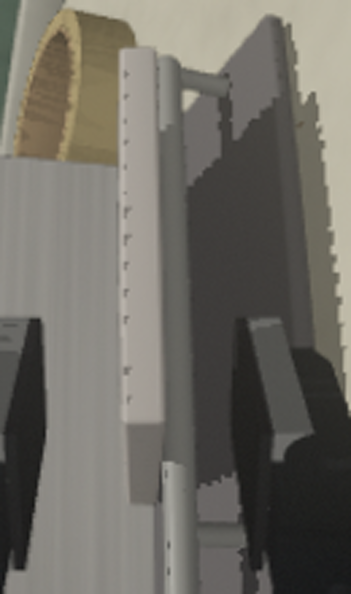

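```bash
sed -i 's/^FT=.*/FT=np.array([.6167,.2408,.0163]) # far top edge mid, corrected +2 mm by wrist view/' plan.py; python3 - <<'E'
from to import *
g,R=tool(22,-45,0,.006,-1)
for _ in range(2):to(g,R)
E
```

```text
t 6.78 q [-0.674, 1.173, -0.62, 2.064, 1.701, 1.858, 0.329] tcp [0.4792, 0.2429, 0.0651] x [-0.391 -0.883  0.258] y [-0.358 -0.112 -0.927] z [ 0.848 -0.455 -0.272] F [ 0.2 -0.2  0.7] w 0.03 ff 0.0
twist [ 0.4  0.3 -0.3] 0.6 slide now-frame [ 1.6  0.8 64. ] slide target-frame [ 1.2  1.2 64. ]
t 6.78 q [-0.674, 1.173, -0.62, 2.064, 1.701, 1.858, 0.329] tcp [0.4792, 0.2429, 0.0651] x [-0.391 -0.883  0.258] y [-0.358 -0.112 -0.927] z [ 0.848 -0.455 -0.272] F [ 0.2 -0.2  0.7] w 0.03 ff 0.0
twist [ 0.4  0.3 -0.3] 0.6 slide now-frame [ 1.6  0.8 64. ] slide target-frame [ 1.2  1.2 64. ]
```

```bash

python3 -m pendant '[{"twist":[0.4,0.3,-0.3],"slide":[0.5,0.2,15],"gripper":30},{"twist":[0,0,0],"slide":[0.5,0.3,16],"gripper":30},{"twist":[0,0,0],"slide":[0.5,0.3,16],"gripper":30},{"twist":[0,0,0],"slide":[0,0,16],"gripper":30},{"twist":[0,0,0],"slide":[0,0,0],"gripper":30},{"twist":[0,0,0],"slide":[0,0,0],"gripper":30}]'
python3 - <<'E'
from to import *
g,R=tool(22,-45,0,.006,-1)
to(g,R)
E
python3 -m pendant '[{"twist":[0,0,0],"slide":[0,0,0],"gripper":14},{"twist":[0,0,0],"slide":[0,0,0],"gripper":4},{"twist":[0,0,0],"slide":[0,0,0],"gripper":4},{"twist":[0,0,0],"slide":[0,0,0],"gripper":4},{"twist":[0,0,0],"slide":[0,0,0],"gripper":4},{"twist":[0,0,0],"slide":[0,0,0],"gripper":4}]' 60
python3 - <<'E'
from to import *
from bench import cams
import cv2
g,R=tool(22,-45,0,.006,-1)
to(g,R)
f=cams.grab_frame("wrist");cv2.imwrite("pics/w3.png",cv2.resize(f["img"][160:440,220:420],None,fx=2.1,fy=2.1))
E
```

```text
t: 7.28
tcp_pos: [0.5321, 0.2112, 0.0468]
eef_rot: [-1.367, 1.7, -1.536]
contact_force: [-0.2, -0.8, 1.1]
gripper_width: 0.0297
finger_force: 0.0
t 7.28 q [-0.6, 1.187, -0.538, 2.045, 1.814, 1.792, 0.368] tcp [0.5321, 0.2112, 0.0468] x [-0.394 -0.88   0.267] y [-0.355 -0.122 -0.927] z [ 0.848 -0.46  -0.264] F [-0.2 -0.8  1.1] w 0.0297 ff 0.0
twist [-0.1 -0.   0.1] 0.1 slide now-frame [-1.  -0.8 -0.3] slide target-frame [-1.  -0.8 -0.3]
t: 7.78
tcp_pos: [0.531, 0.2129, 0.0461]
eef_rot: [-1.37, 1.698, -1.534]
contact_force: [-2.2, 1.8, 5.9]
gripper_width: 0.007
finger_force: 59.6
t 7.78 q [-0.603, 1.189, -0.539, 2.045, 1.815, 1.794, 0.368] tcp [0.531, 0.2129, 0.0461] x [-0.391 -0.881  0.267] y [-0.355 -0.124 -0.927] z [ 0.849 -0.457 -0.264] F [-2.2  1.8  5.9] w 0.007 ff 59.6
twist [-0.1  0.2  0.2] 0.3 slide now-frame [ 0.2 -1.7  1.3] slide target-frame [ 0.2 -1.7  1.3]
```

View pics/w3.png

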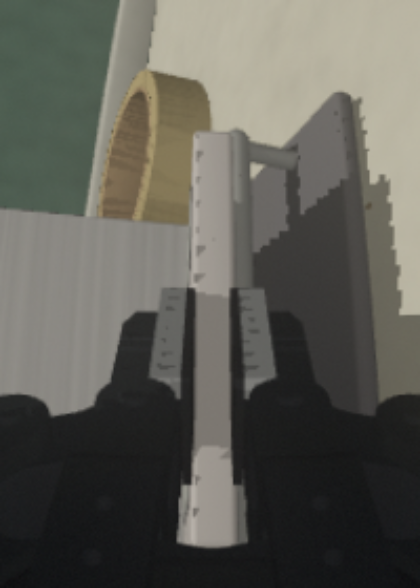

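The tile is held: opening about 7 mm, grip 60 N, with both pads flat on the faces. Next I'll compute the rows for the tipping arc, with a small lift and a forward shift to clear the backrest.

```bash
python3 - <<'E'
from plan import *
A=[22]+list(np.arange(22,98.1,4))
f=lambda a:(-.010*np.clip((a-22)/48,0,1),.004)
pa,Ra=tool(22,-45,0,.006,-1)
q=np.array([-.603,1.189,-.539,2.045,1.815,1.794,.368])
for i,a in enumerate(A):
    dx,dz=f(a)
    pb,Rb=tool(a,-45,0,.006,-1,dx,dz)
    q,e1,e2=ik(pb,Rb,q)
    print(a,Ro.from_matrix(Ra.T@Rb).as_rotvec(degrees=True).round(2),((pb-pa)@Ra*1e3).round(1),q.round(2) if i%4==0 else "")
    pa,Ra=pb,Rb
E
```

```text
22 [0. 0. 0.] [ 1.1 -3.7 -1.1] [-0.6   1.18 -0.54  2.05  1.81  1.79  0.37]
22.0 [0. 0. 0.] [0. 0. 0.] 
26.0 [-2.83  0.   -2.83] [ 0.2 -6.2 -0.2] 
30.0 [-2.83  0.   -2.83] [ 0.1 -6.2 -0.1] 
34.0 [-2.83 -0.   -2.83] [ 0.1 -6.1 -0.1] [-0.52  1.06 -0.61  2.04  1.74  1.66  0.65]
38.0 [-2.83  0.   -2.83] [ 0.1 -6.1 -0.1] 
42.0 [-2.83  0.   -2.83] [ 0.1 -6.  -0.1] 
46.0 [-2.83 -0.   -2.83] [ 0.1 -6.  -0.1] 
50.0 [-2.83  0.   -2.83] [ 0.  -5.9 -0. ] [-0.42  0.96 -0.69  1.95  1.59  1.54  1.07]
54.0 [-2.83 -0.   -2.83] [-0.  -5.9  0. ] 
58.0 [-2.83  0.   -2.83] [-0.  -5.9  0. ] 
62.0 [-2.83 -0.   -2.83] [-0.1 -5.8  0.1] 
66.0 [-2.83 -0.   -2.83] [-0.1 -5.8  0.1] [-0.35  0.94 -0.75  1.79  1.42  1.52  1.49]
70.0 [-2.83  0.   -2.83] [-0.1 -5.8  0.1] 
74.0 [-2.83 -0.   -2.83] [-0.4 -6.5  0.4] 
78.0 [-2.83  0.   -2.83] [-0.4 -6.5  0.4] 
82.0 [-2.83 -0.   -2.83] [-0.4 -6.5  0.4] [-0.32  1.   -0.77  1.57  1.27  1.6   1.88]
86.0 [-2.83  0.   -2.83] [-0.4 -6.5  0.4] 
90.0 [-2.83  0.   -2.83] [-0.4 -6.5  0.4] 
94.0 [-2.83 -0.   -2.83] [-0.4 -6.5  0.4] 
98.0 [-2.83 -0.   -2.83] [-0.4 -6.5  0.4] [-0.34  1.1  -0.77  1.3   1.18  1.75  2.23]
```

```bash

python3 -m pendant '[{"twist":[0,0,0],"slide":[0.6,-1.9,-0.6],"gripper":4},{"twist":[0,0,0],"slide":[0.5,-1.8,-0.5],"gripper":4},{"twist":[-2.83,0,-2.83],"slide":[0.2,-6.2,-0.2],"gripper":4},{"twist":[-2.83,0,-2.83],"slide":[0.1,-6.2,-0.1],"gripper":4},{"twist":[-2.83,0,-2.83],"slide":[0.1,-6.1,-0.1],"gripper":4},{"twist":[-2.83,0,-2.83],"slide":[0.1,-6.1,-0.1],"gripper":4},{"twist":[0,0,0],"slide":[0,0,0],"gripper":4}]'
python3 - <<'E'
from to import *
to(*tool(38,-45,0,.006,-1,-.0033,.004))
E
python3 -m pendant '[{"twist":[-2.83,0,-2.83],"slide":[0.1,-6,-0.1],"gripper":4},{"twist":[-2.83,0,-2.83],"slide":[0.1,-6,-0.1],"gripper":4},{"twist":[-2.83,0,-2.83],"slide":[0,-5.9,0],"gripper":4},{"twist":[-2.83,0,-2.83],"slide":[0,-5.9,0],"gripper":4},{"twist":[-2.83,0,-2.83],"slide":[0,-5.9,0],"gripper":4},{"twist":[-2.83,0,-2.83],"slide":[-0.1,-5.8,0.1],"gripper":4},{"twist":[-2.83,0,-2.83],"slide":[-0.1,-5.8,0.1],"gripper":4},{"twist":[-2.83,0,-2.83],"slide":[-0.1,-5.8,0.1],"gripper":4},{"twist":[0,0,0],"slide":[0,0,0],"gripper":4}]'
python3 - <<'E'
from to import *
to(*tool(70,-45,0,.006,-1,-.01,.004))
from bench import cams
import cv2
cv2.imwrite("pics/s2.png",cv2.resize(cams.grab_frame("top")["img"][60:260,230:470],None,fx=2.9,fy=2.9))
E
```

```text
t: 8.42
tcp_pos: [0.5426, 0.2163, 0.0729]
eef_rot: [-1.681, 1.804, -1.497]
contact_force: [0.0, 0.9, -1.7]
gripper_width: 0.007
finger_force: 59.0
t 8.42 q [-0.501, 1.029, -0.629, 2.028, 1.703, 1.619, 0.755] tcp [0.5426, 0.2163, 0.0729] x [-0.299 -0.849  0.436] y [-0.585 -0.198 -0.787] z [ 0.754 -0.49  -0.437] F [ 0.   0.9 -1.7] w 0.007 ff 59.0
twist [0.1 0.1 0.1] 0.2 slide now-frame [ 0.6 -0.4  0.2] slide target-frame [ 0.6 -0.4  0.2]
t: 9.17
tcp_pos: [0.5775, 0.2274, 0.0996]
eef_rot: [2.082, -1.736, 1.188]
contact_force: [0.8, 0.4, -2.0]
gripper_width: 0.0068
finger_force: 58.9
t 9.17 q [-0.349, 0.948, -0.735, 1.744, 1.369, 1.517, 1.589] tcp [0.5775, 0.2274, 0.0996] x [-0.002 -0.746  0.666] y [-0.891 -0.301 -0.34 ] z [ 0.454 -0.594 -0.664] F [ 0.8  0.4 -2. ] w 0.0068 ff 58.9
twist [ 0.1 -0.1  0.1] 0.2 slide now-frame [ 1.4 -0.9 -1.6] slide target-frame [ 1.4 -0.9 -1.6]
```

View pics/s2.png

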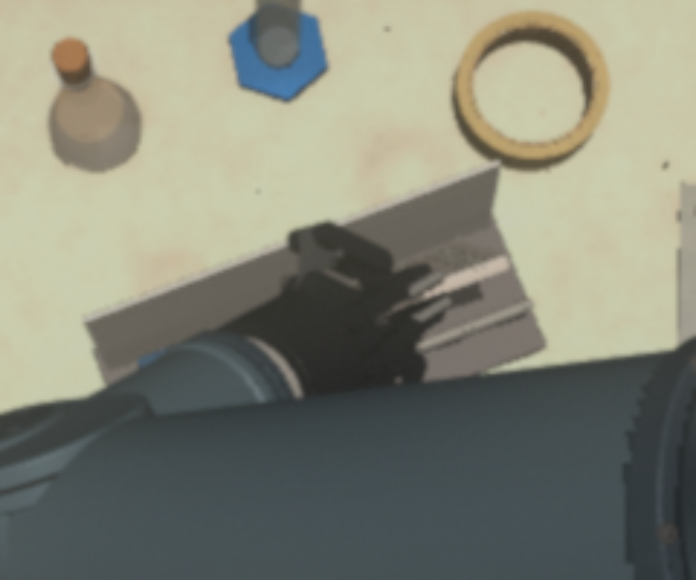

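The tile is at 70° and firmly held, with the finger linkage still clear of the backrest. I'll carry on to 98° in two parts.

```bash

python3 -m pendant '[{"twist":[-2.83,0,-2.83],"slide":[0.2,-6.7,0],"gripper":4},{"twist":[-2.83,0,-2.83],"slide":[0.2,-6.7,0],"gripper":4},{"twist":[-2.83,0,-2.83],"slide":[0.2,-6.7,0],"gripper":4},{"twist":[-2.83,0,-2.83],"slide":[0.2,-6.7,0],"gripper":4},{"twist":[0,0,0],"slide":[0,0,0],"gripper":4}]'
python3 - <<'E'
from to import *
to(*tool(86,-45,0,.006,-1,-.01,.004))
E
python3 -m pendant '[{"twist":[-2.83,0,-2.83],"slide":[-0.4,-6.5,0.4],"gripper":4},{"twist":[-2.83,0,-2.83],"slide":[-0.4,-6.5,0.4],"gripper":4},{"twist":[-1.4,0,-1.4],"slide":[-0.2,-3.3,0.2],"gripper":4},{"twist":[0,0,0],"slide":[0,0,0],"gripper":4}]'
python3 - <<'E'
from to import *
to(*tool(96,-45,0,.006,-1,-.01,.004))
to(*tool(98,-45,0,.006,-1,-.01,.0005))
from bench import cams
import cv2
f=cams.grab_frame("wrist");cv2.imwrite("pics/w4.png",f["img"])
cv2.imwrite("pics/s3.png",cv2.resize(cams.grab_frame("scene")["img"][100:300,180:440],None,fx=3,fy=3))
E
```

```text
t: 9.63
tcp_pos: [0.6014, 0.235, 0.1055]
eef_rot: [2.077, -1.533, 0.923]
contact_force: [0.1, -0.6, -2.8]
gripper_width: 0.007
finger_force: 58.9
t 9.63 q [-0.333, 1.012, -0.748, 1.511, 1.23, 1.619, 1.976] tcp [0.6014, 0.235, 0.1055] x [ 0.181 -0.683  0.708] y [-0.945 -0.32  -0.067] z [ 0.272 -0.657 -0.703] F [ 0.1 -0.6 -2.8] w 0.007 ff 58.9
twist [ 0.1 -0.2  0.1] 0.2 slide now-frame [-0.1 -1.  -0.7] slide target-frame [-0.1 -1.  -0.7]
t: 9.97
tcp_pos: [0.6154, 0.2404, 0.1036]
eef_rot: [2.059, -1.406, 0.766]
contact_force: [-0.1, 1.1, -3.3]
gripper_width: 0.0069
finger_force: 59.0
t 9.97 q [-0.347, 1.08, -0.742, 1.346, 1.17, 1.715, 2.192] tcp [0.6154, 0.2404, 0.1036] x [ 0.299 -0.642  0.706] y [-0.941 -0.32   0.107] z [ 0.157 -0.696 -0.7  ] F [-0.1  1.1 -3.3] w 0.0069 ff 59.0
twist [ 0.  -0.2  0.2] 0.3 slide now-frame [ 1.2 -2.1 -1.1] slide target-frame [ 1.2 -2.1 -1.1]
t 9.97 q [-0.347, 1.08, -0.742, 1.346, 1.17, 1.715, 2.192] tcp [0.6154, 0.2404, 0.1036] x [ 0.299 -0.642  0.706] y [-0.941 -0.32   0.107] z [ 0.157 -0.696 -0.7  ] F [-0.1  1.1 -3.3] w 0.0069 ff 59.0
twist [-1.4 -0.2 -1.3] 1.9 slide now-frame [-1.4 -5.8  1.5] slide target-frame [-1.3 -5.9  1.4]
```

View pics/w4.png

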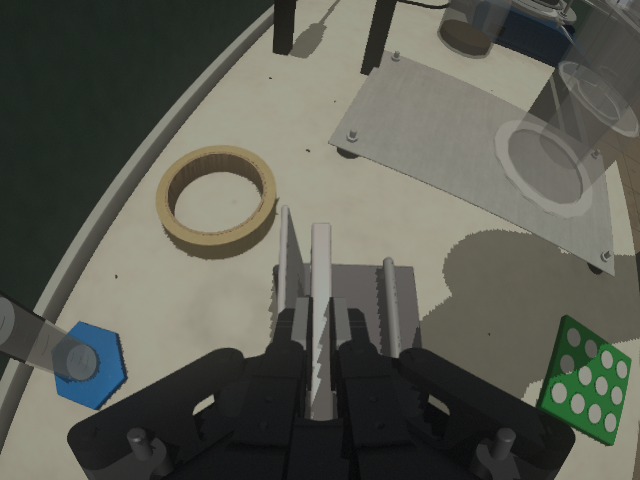

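The wrist view shows the tile standing nearly upright (top-edge corner (321,224)). It is about 10 mm in front of the backrest's top edge (287,207), and the rod is clear on the right. Next: lean it a little more, lower it onto its edge while watching the force, then release.

```bash
python3 - <<'E'
from to import *
to(*tool(97,-45,0,.006,-1,-.0085,.003))
P,R=tool(97,-45,0,.006,-1);print("1mm down in tool",(np.array([0,0,-1])@R).round(2),"1mm back(ex)",(ex@R).round(2))
E
```

```text
t 10.07 q [-0.347, 1.078, -0.743, 1.35, 1.169, 1.714, 2.191] tcp [0.6144, 0.2408, 0.1041] x [ 0.3   -0.642  0.705] y [-0.941 -0.322  0.107] z [ 0.158 -0.695 -0.701] F [-1.   0.3 -2.5] w 0.007 ff 59.0
twist [-0.8 -0.2 -0.5] 0.9 slide now-frame [ 0.7 -6.2  0.3] slide target-frame [ 0.8 -6.2  0.2]
1mm down in tool [-0.7  -0.12  0.7 ] 1mm back(ex) [ 0.09 -0.99 -0.09]
```

```bash

python3 -m pendant '[{"twist":[-0.4,0,-0.3],"slide":[0.3,-2.5,0.1],"gripper":4},{"twist":[-0.4,0,-0.3],"slide":[0.3,-2.5,0.1],"gripper":4},{"twist":[0,0,0],"slide":[0,0,0],"gripper":4}]'
python3 -m pendant '[{"twist":[0,0,0],"slide":[-0.7,-0.1,0.7],"gripper":4},{"twist":[0,0,0],"slide":[0,0,0],"gripper":4}]'
python3 -m pendant '[{"twist":[0,0,0],"slide":[-0.7,-0.1,0.7],"gripper":4},{"twist":[0,0,0],"slide":[0,0,0],"gripper":4}]'
python3 - <<'E'
from to import *
to(*tool(97,-45,0,.006,-1,-.0085,.001))
E
```

```text
t: 10.32
tcp_pos: [0.6211, 0.2417, 0.1051]
eef_rot: [2.056, -1.395, 0.749]
contact_force: [-0.4, -0.9, -2.1]
gripper_width: 0.0068
finger_force: 59.0
t: 10.48
tcp_pos: [0.6207, 0.2417, 0.104]
eef_rot: [2.056, -1.395, 0.748]
contact_force: [0.2, -0.7, -3.2]
gripper_width: 0.0069
finger_force: 58.9
t: 10.65
tcp_pos: [0.6207, 0.242, 0.1033]
eef_rot: [2.056, -1.395, 0.748]
contact_force: [-0.8, 0.6, -1.8]
gripper_width: 0.0072
finger_force: 59.0
t 10.65 q [-0.35, 1.091, -0.739, 1.316, 1.166, 1.727, 2.222] tcp [0.6207, 0.242, 0.1033] x [ 0.31  -0.64   0.703] y [-0.94  -0.319  0.125] z [ 0.144 -0.699 -0.7  ] F [-0.8  0.6 -1.8] w 0.0072 ff 59.0
twist [ 0.1 -0.1  0.1] 0.2 slide now-frame [-1.2 -0.1  1. ] slide target-frame [-1.2 -0.1  1. ]
```

```bash

for i in 1 ; do python3 -m pendant '[{"twist":[0,0,0],"slide":[-0.7,-0.1,0.7],"gripper":4},{"twist":[0,0,0],"slide":[0,0,0],"gripper":4}]' | grep -E "tcp|contact"; done
python3 -m pendant '[{"twist":[0,0,0],"slide":[-0.7,-0.1,0.7],"gripper":4},{"twist":[0,0,0],"slide":[0,0,0],"gripper":4}]' | grep -E "tcp|contact"
```

```text
tcp_pos: [0.6209, 0.2422, 0.103]
contact_force: [0.0, 1.4, 4.1]
tcp_pos: [0.6212, 0.2425, 0.1029]
contact_force: [-1.2, 2.7, 7.7]
```

```bash

python3 -m pendant '[{"twist":[0,0,0],"slide":[0.7,0.1,-0.7],"gripper":4},{"twist":[-0.7,0,-0.7],"slide":[-0.1,-1.8,0.1],"gripper":4},{"twist":[-0.7,0,-0.7],"slide":[-0.1,-1.8,0.1],"gripper":4},{"twist":[0,0,0],"slide":[0,0,0],"gripper":4}]'
python3 - <<'E'
from to import *
to(*tool(99,-45,0,.006,-1,-.0075,.002))
E
```

```text
t: 11.32
tcp_pos: [0.6249, 0.2435, 0.1026]
eef_rot: [2.051, -1.37, 0.717]
contact_force: [-1.2, 2.8, 8.6]
gripper_width: 0.0069
finger_force: 60.3
t 11.32 q [-0.356, 1.109, -0.736, 1.275, 1.158, 1.75, 2.267] tcp [0.6249, 0.2435, 0.1026] x [ 0.333 -0.632  0.7  ] y [-0.935 -0.316  0.159] z [ 0.121 -0.707 -0.697] F [-1.2  2.8  8.6] w 0.0069 ff 60.3
twist [ 0.1 -0.1  0.1] 0.2 slide now-frame [-0.4  0.3  0.3] slide target-frame [-0.4  0.3  0.3]
```

```bash

python3 -m pendant '[{"twist":[0,0,0],"slide":[0,0,0],"gripper":10},{"twist":[0,0,0],"slide":[0,0,0],"gripper":12},{"twist":[0,0,0],"slide":[0,0,0],"gripper":13}]'
python3 -m pendant '[{"twist":[0,0,0],"slide":[1.4,0,-1.4],"gripper":14},{"twist":[0,0,0],"slide":[1.4,0,-1.4],"gripper":15},{"twist":[0,0,0],"slide":[0,0,0],"gripper":20},{"twist":[0,0,0],"slide":[0,0,0],"gripper":25},{"twist":[0,0,0],"slide":[0,0,0],"gripper":25},{"twist":[0,0,0],"slide":[0,0,0],"gripper":25}]'
python3 - <<'E'
from h import *
st();f=cams.grab_frame("wrist");cv2.imwrite("pics/w5.png",f["img"])
old=cv2.imread("pics/w4.png");print(cv2.absdiff(old,f["img"]).mean())
g=f["img"].astype(int).mean(2).round().astype(int)
for v in (215,225,235,245,255,265):print(v,g[v,260:350:2].tolist())
E
```

```text
t: 11.57
tcp_pos: [0.6243, 0.2424, 0.1008]
eef_rot: [2.05, -1.37, 0.717]
contact_force: [-0.1, 0.6, -0.7]
gripper_width: 0.0132
finger_force: 0.1
t: 12.07
tcp_pos: [0.6247, 0.2431, 0.1052]
eef_rot: [2.051, -1.37, 0.717]
contact_force: [0.2, -0.2, -0.3]
gripper_width: 0.0252
finger_force: 0.0
t 12.07 q [-0.355, 1.104, -0.737, 1.277, 1.156, 1.751, 2.269] tcp [0.6247, 0.2431, 0.1052] x [ 0.333 -0.632  0.699] y [-0.935 -0.317  0.159] z [ 0.121 -0.707 -0.697] F [ 0.2 -0.2 -0.3] w 0.0252 ff 0.0
11.60533203125
215 [117, 112, 127, 126, 128, 127, 126, 127, 71, 65, 87, 96, 152, 153, 154, 155, 155, 155, 144, 137, 150, 150, 117, 156, 155, 155, 155, 155, 155, 155, 155, 155, 155, 155, 154, 153, 154, 154, 154, 155, 154, 154, 153, 151, 151]
225 [126, 126, 127, 112, 67, 67, 65, 65, 66, 149, 153, 155, 156, 155, 156, 156, 157, 156, 136, 136, 150, 149, 105, 129, 156, 156, 155, 155, 155, 156, 155, 155, 156, 156, 156, 156, 156, 156, 155, 155, 154, 154, 154, 154, 153]
235 [65, 65, 65, 65, 68, 73, 144, 149, 150, 151, 153, 153, 154, 154, 154, 155, 156, 156, 138, 137, 152, 148, 119, 149, 154, 154, 155, 155, 155, 155, 147, 135, 155, 154, 154, 155, 155, 155, 155, 155, 155, 154, 153, 152, 151]
245 [96, 143, 153, 153, 154, 154, 154, 154, 154, 154, 155, 154, 155, 155, 157, 157, 157, 156, 138, 103, 95, 91, 121, 151, 155, 155, 155, 156, 156, 156, 148, 124, 155, 155, 155, 155, 155, 155, 155, 155, 156, 156, 155, 154, 154]
255 [154, 154, 154, 154, 155, 155, 155, 156, 155, 155, 155, 156, 155, 156, 156, 156, 155, 156, 140, 109, 95, 89, 127, 152, 156, 156, 156, 156, 156, 156, 148, 126, 155, 156, 155, 156, 156, 154, 154, 154, 154, 155, 155, 155, 155]
265 [155, 155, 154, 154, 155, 154, 155, 155, 156, 156, 156, 156, 156, 88, 97, 97, 97, 88, 106, 115, 94, 89, 130, 153, 156, 156, 156, 157, 157, 157, 148, 117, 119, 121, 134, 131, 136, 136, 135, 141, 141, 147, 147, 147, 154]
```

```bash

python3 -m pendant '[{"twist":[0,0,0],"slide":[3.5,0.7,-3.5],"gripper":25},{"twist":[0,0,0],"slide":[7,1.2,-7],"gripper":25},{"twist":[0,0,0],"slide":[14,2.4,-14],"gripper":25},{"twist":[0,0,0],"slide":[20,4,-20],"gripper":25},{"twist":[0,0,0],"slide":[20,4,-20],"gripper":25},{"twist":[0,0,0],"slide":[10,20,-20],"gripper":25},{"twist":[0,0,0],"slide":[10,20,-20],"gripper":25},{"twist":[0,0,0],"slide":[10,25,-20],"gripper":25},{"twist":[0,0,0],"slide":[10,25,-20],"gripper":25},{"twist":[0,0,0],"slide":[10,25,-20],"gripper":25},{"twist":[0,0,0],"slide":[0,0,0],"gripper":25},{"twist":[0,0,0],"slide":[0,0,0],"gripper":25}]'
python3 - <<'E'
from h import *
st()
for n in("scene","top"):
    f=cams.grab_frame(n);i=f["img"];cv2.imwrite(f"pics/{n}9.png",i);o=cv2.imread(f"pics/{n}0.png")
    def blue(a):
        h=cv2.cvtColor(a,cv2.COLOR_BGR2HSV);m=cv2.inRange(h,(95,90,40),(120,255,255));k=np.zeros_like(m)
        if n=="top":k[150:250,255:350]=255
        else:k[210:260,245:325]=255
        m&=k;M=cv2.moments(m,True);return M["m00"],(round(M["m10"]/max(M["m00"],1),1),round(M["m01"]/max(M["m00"],1),1))
    print(n,blue(o),blue(i))
    X=np.array([.6167,.2408,0])
    from plan import ex,ey,FT
    foot=FT-.0014*ex;foot[2]=.008;import math
    up=math.sin(math.radians(10))*ex+math.cos(math.radians(10))*np.array([0,0,1]);nz=-(math.cos(math.radians(10))*ex-math.sin(math.radians(10))*np.array([0,0,1]))
    for nm,off in(("wells",0),("under",.009)):
        print(nm,[np.round(proj(f,foot+off*nz+l*up+w*ey),1).tolist() for l,w in((0,.045),(0,-.045),(.1,-.045),(.1,.045))])
E
```

```text
t: 13.12
tcp_pos: [0.5235, 0.2481, 0.3239]
eef_rot: [2.055, -1.372, 0.721]
contact_force: [1.1, -0.8, -0.9]
gripper_width: 0.0251
finger_force: 0.0
t 13.12 q [-0.407, 0.713, -0.731, 1.416, 0.895, 1.888, 2.329] tcp [0.5235, 0.2481, 0.3239] x [ 0.332 -0.634  0.699] y [-0.935 -0.319  0.154] z [ 0.126 -0.704 -0.698] F [ 1.1 -0.8 -0.9] w 0.0251 ff 0.0
scene (1281.0, (283.9, 233.2)) (1254.0, (283.9, 233.4))
wells [[296.4, 210.1], [326.9, 190.0], [319.4, 143.6], [286.7, 162.2]]
under [[299.8, 211.1], [330.3, 190.9], [322.9, 144.3], [290.2, 163.0]]
top (0.0, (0.0, 0.0)) (0.0, (0.0, 0.0))
wells [[342.0, 159.4], [387.7, 142.7], [391.6, 116.8], [340.5, 135.4]]
under [[343.8, 163.6], [389.5, 146.8], [393.6, 121.3], [342.4, 140.1]]
```

```bash
python3 - <<'E'
import cv2,numpy as np
q=np.array([[299.8,211.1],[330.3,190.9],[322.9,144.3],[290.2,163]],np.float32)
o=cv2.imread("pics/scene0.png");i=cv2.imread("pics/scene9.png")
m=np.zeros(i.shape[:2],np.uint8);cv2.fillPoly(m,[q.astype(np.int32)],255);m=cv2.erode(m,np.ones((5,5)))
print("inside",cv2.mean(o,m)[:3],cv2.mean(i,m)[:3], i[m>0].std(0))
print("backrest left",i[185,265],o[185,265])
d=cv2.absdiff(o,i).max(2)
for v in(150,165,175,185,195,205):print(v,i[v,276:345:3].mean(1).astype(int).tolist())
# seed on the face, flood fill, corners
g=cv2.medianBlur(i,3);mm=np.zeros((482,642),np.uint8)
cv2.floodFill(g,mm,(308,180),(0,0,255),(9,)*3,(9,)*3,4|cv2.FLOODFILL_FIXED_RANGE|cv2.FLOODFILL_MASK_ONLY|(255<<8))
c=max(cv2.findContours(mm[1:-1,1:-1].copy(),cv2.RETR_EXTERNAL,cv2.CHAIN_APPROX_SIMPLE)[0],key=cv2.contourArea)
print(cv2.contourArea(c),cv2.contourArea(q),cv2.approxPolyDP(c,5,True)[:,0].tolist())
E
```

```text
inside (89.81831945495837, 99.26949280847843, 103.79182437547313) (95.02876608629826, 104.46025738077215, 111.111279333838) [1.19705255 1.24942485 1.31221535]
backrest left [133 149 156] [123 139 145]
150 [116, 136, 137, 127, 113, 104, 100, 94, 91, 90, 91, 112, 153, 139, 101, 102, 128, 95, 93, 97, 130, 152, 168]
165 [165, 166, 166, 166, 105, 112, 102, 104, 104, 103, 103, 103, 102, 103, 103, 103, 104, 99, 150, 140, 129, 107, 72]
175 [169, 168, 147, 106, 98, 87, 103, 102, 104, 104, 103, 102, 104, 105, 103, 102, 103, 95, 92, 78, 79, 100, 156]
185 [99, 98, 99, 100, 99, 88, 98, 103, 103, 103, 103, 102, 102, 103, 103, 103, 103, 104, 98, 135, 166, 171, 172]
195 [98, 99, 101, 101, 101, 100, 83, 102, 103, 103, 102, 103, 102, 103, 103, 104, 90, 83, 83, 84, 82, 84, 90]
205 [80, 94, 98, 99, 99, 102, 95, 87, 102, 103, 103, 93, 81, 85, 83, 83, 82, 84, 108, 114, 81, 77, 61]
1625.5 1661.5842604064383 [[326, 150], [288, 166], [300, 210], [333, 186]]
```

```bash
python3 -c "
from bench import job
print(job.finish_job())"
```

```text
the job is handed in; nothing more can be done
None
```

The white spotting tile now stands on its far edge in its own place, wells leaning against the backrest. The blue tile has not moved, the arm is clear, and the job was handed in at about 13 s, but I confirmed the final pose only from scene-image measurements because my 10 picture views were used up.

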